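# Show a welding filter's label to the code reader

## Robot

A 6-joint arm with a two-finger parallel gripper is mounted at the origin on the work surface. World frame = base frame: x ahead of the robot, y to its left, z up, the work surface at z = 0. Lengths are in m, angles in degrees, forces in N, time in s.
With the tool pointing down it reaches from about 0.4 to 0.825 m from the base axis. Payload 7 kg.
Tool frame: the origin (TCP) lies on the centre line of the jaws, within the pads' length; the fingertips stand 25 mm ahead of it and the grasp point (between the pads) lies 6 mm ahead of it; x points along the fingers, z is the direction in which the jaws open and shut, and the axes are right-handed (so a half turn about x gives the same grasp; the last joint's range is limited). The gripper opens to 88 mm and grips with 3 to 60 N. Pads are 19 mm wide; open, the fingers measure 130 mm over their backs; the gripper's body (78 mm by 193 mm) begins 47 mm behind the grasp point.
Start: joints at [-47.836, 20.546, 0.682, 0, -70.136, -16.507], TCP at [0.292, -0.608, 0.252] pointing down, gripper open.
Joint ranges: [-176.03, 176.03], [-82.01, 121.73], [-58.28, 71.71], [-173.87, 95.51], [-174.79, -0.11], [-173.66, 173.66]. Speed limits (degrees/s): [136.94, 136.94, 172.46, 180, 180, 180].

## Interface

Orientations are given as [roll, pitch, yaw] about the fixed x, y, z axes, in that order (R = Rz(yaw) Ry(pitch) Rx(roll)).
In Python, from plant import ctrl gives the robot as it stands. The module is installed in compiled form; this text tells all that it offers.
- The arm moves only by the tool send_rows, never from a script. Its argument "deltas" is a list of rows, each an object of numbers: "dx", "dy", "dz": the shift along the tool's x, y, z in mm; "ax", "ay", "az": the turn, a rotation vector about the tool's x, y, z in units of 5 degrees (1.0 is 5 degrees); "fingers": the opening, from 0 (shut) to 1 (fully open). A call has 1 to 12 rows; each row shifts and turns the commanded pose from where the row before left it, along the tool's axes as they then stand; what a row does not reach is not made up. A row lasts 1/8 s, in which the tool goes at most 62.5 mm and 10.7 degrees, less where a joint would pass 70% of its speed; a pose out of reach is approached as far as the arm can. A call with a gripper value outside its range is refused whole. The fingers move at their own pace and stop on an object; the grip force is fixed at half the most. Time passes only in rows, so rows that do not move let the fingers close. It gives the time, the measured TCP pose, the force and the opening at its end, in the units of the state.
- ctrl.get_obs(): the state, without advancing time (a new reading comes with each control period).
- ctrl.snapshot(name): name is "scene" or "top" or "wrist"; returns a dict with "image" (400x640x3 uint8, blue, green, red), "fx", "fy", "cx", "cy" (pixels), "R" (3x3) and "t" (3): a world point X has camera coordinates R X + t; the wrist camera has in their place "hand_eye" (4x4, takes a point from camera to tool coordinates, whose origin is the TCP and whose axes are the tool frame's). Camera axes: x right, y down, z forward; pixel columns grow to the right and rows downward; lengths in m; the calibration is good to about 2 mm. A picture is of the moment at which its call begins: read the wrist's pose just before it. There is no depth.
- ctrl.close_job(): hands the job in, once; it reports no verdict.
The state is a dict: "clock": time; "joint_pos": joint angles; "qvel": joint speeds; "tau": joint torques, N m; "tool_pos": TCP position; "orientation": TCP orientation; "force": force on the tool from outside, world axes, zero at the start; "moment": the same for the moment, N m; "opening": finger opening in m.
Only numpy, scipy, OpenCV 4.12 (cv2) and the standard library are available. Lean on these libraries where they do the work, as an engineer would, in place of code of your own. Each camera call takes 0.05 s, during which the arm holds its last target.

## Task

Book out the dark green welding filter: find its frosted, labelled end by the notched corner, take the plate by its green part, lift it out of the red bin and hold it up to the code reader on the column, label facing up into the window, square to it, centred and about 12 cm away. Finish while still holding it there, steady in the air. Leave the other plates in their slots and everything else where it is, and do not bump the reader.

Things in the scene. Friction and masses are not known exactly. Their poses are not given: they have to be found in the camera images.
- plate: Glass filter plate 108 x 8 x 51 mm, about 120 g, standing on a long edge in a bin slot. Dark green; last 32 mm (x -54 to -22) frosted grey-white, with a 10 x 10 mm notch in its upper corner; no other plate has a notch. Notch at upper right: the label faces you. Origin: middle of the lower long edge. +x to the plain green end, +y out of the label face, +z (0 to 51) to the notched edge, up in the bin.
- plate_label (a point): Centre of the label, a 24 x 24 mm white sticker with a square black code on one face of the frosted end, at x -37, y +4, z 21 mm in the plate's frame; same axes as the plate (+y out of the label).
- bin: Red bin, fixed, any yaw; 122 x 176 mm, 40 mm high, floor 5 mm thick, rim 140 x 194 mm. Three slots along its x at y -46, 0, +46 mm, one plate in each, which in which varies. Ribs 10 mm long, 34 mm high hold the plates' ends with 1 mm play a side; between the plates it is open to the floor. Plate tops are 56 mm above the bench. Origin: centre of underside, z up.
- cover_plate: Clear light blue plain plate, 108 x 8 x 51 mm, no notch, no frosted end, standing in another slot of the bin. Origin and axes like the filter plate. To be left alone.
- amber_plate: Amber plain plate, 108 x 8 x 51 mm, no notch, no frosted end, standing in another slot of the bin. Origin and axes like the filter plate. To be left alone.
- reader: Code reader on a stand, fixed: dark base plate 110 x 140 x 12 mm, column 22 mm thick, 397 mm high, on top a clamp and a cross arm towards -x carrying the grey head, 48 x 64 mm, 68 mm deep. Origin: centre of the base's underside, z up. The head looks to its -x side, towards the robot, and down.
- reader_window (a point): Centre of the reader's dark window on the lower face of the head, at x -100, z 310 mm in the reader's frame. +z points out of the window along the line of sight: towards the robot's side and down, 40 degrees off straight down. y is level; +x is along the window face, up and towards the robot.
- tape_roll: Cream masking tape roll lying flat, 104 mm across, hole 76 mm, 36 mm high. Origin: centre of underside. To be left alone.
- screwdriver: Orange-handled screwdriver lying along its x, 190 mm long, 26 mm thick. Origin: middle, underside. To be left alone.
- wire_brush: Wooden wire brush lying along its x, 250 x 24 x 30 mm. Origin: middle, underside. To be left alone.
- spray_bottle: Green spray bottle with a white trigger head, 84 mm across, 219 mm high. Origin: centre of underside. To be left alone.
- paint_tin: Round paint tin, 100 mm across, 118 mm high, blue band. Origin: centre of underside. To be left alone.
There are look-alikes about, which are no part of the job. Leave any pink or purple look-alike of the plate alone.

How it is judged (in metres and radians):
On the way:
1. the filter plate is gripped and lifted clear of the bin (contact force between plate and the fingers above 1 N and contact force between plate and bin below 0.05 N and z of plate in the frame of bin above 0.06 m), for 0.2 s.
At the end, for the whole second after the job is handed in: Gripped on its green part, in the air, touching neither bin nor reader; label centre 80-160 mm out from the window, within 30 mm of its line of sight in x and y, facing it within 23 degrees; plate still; other plates moved under 20 mm, other things under 40 mm (contact force between plate and the fingers above 1 N and contact force between plate and bin below 0.05 N and contact force between plate and reader below 0.05 N and height (world z) of plate_label above 0.12 m and x of the grasp point in the frame of plate above -0.014 m and z of plate_label in the frame of reader_window between 0.08 and 0.16 m and x of plate_label in the frame of reader_window between -0.03 and 0.03 m and y of plate_label in the frame of reader_window between -0.03 and 0.03 m and y of reader_window in the frame of plate_label above 0.05 m and angle between the y axis of plate_label and the z axis of reader_window, either way round below 0.4 rad and linear speed of plate below 0.03 m/s and angular speed of plate below 0.3 rad/s and distance of each of cover_plate, amber_plate from where it was at the start of the episode below 0.02 m and distance of each of tape_roll, screwdriver, wire_brush, spray_bottle, paint_tin from where it was at the start of the episode below 0.04 m); the arm keeps its last pose, push and grip.
It fails at once if the reader is bumped (contact force between reader and anything else above 3 N).
It fails at once if another plate is pulled out of its slot (distance of any of cover_plate, amber_plate from where it was at the start of the episode above 0.025 m).
It fails at once if something else on the bench is pushed away or knocked over (distance of any of tape_roll, screwdriver, wire_brush, spray_bottle, paint_tin from where it was at the start of the episode above 0.04 m or angle between any of spray_bottle, paint_tin's own z axis and vertical above 0.5 rad).
It also fails if it takes over 35 s, if anything falls off the work surface, if the arm or the gripper's body presses on something with over 40 N, if the wrist force passes 120 N, or if a joint passes its speed limit or range.

## Working session

There is one attempt and no reset: what is moved stays moved. The work goes in short steps, Python scripts to look and compute and a tool call to move; the robot and the scene stay as the last step left them, time stands still between calls to the robot, and variables do not carry over. Pictures are saved under pics/ and viewed, and the job is handed in when it is done.

Besides the shell and the picture viewer there is one more tool, called after "Call:" as a command line: name --argument value ..., lists and objects as JSON in quotes. send_rows: Moves the arm, as the interface text tells. Its arguments: {"type":"object","properties":{"deltas":{"type":"array","items":{"type":"object","properties":{"dx":{"type":"number"},"dy":{"type":"number"},"dz":{"type":"number"},"ax":{"type":"number"},"ay":{"type":"number"},"az":{"type":"number"},"fingers":{"type":"number"}}}}},"required":["deltas"]}

```bash
mkdir -p pics; python3 - <<'E'
from plant import ctrl
import cv2
print(ctrl.get_obs())
for n in("scene","top","wrist"):
    s=ctrl.snapshot(n); cv2.imwrite(f"pics/{n}0.png",s["image"])
    print(n,{k:(v.tolist() if hasattr(v,'tolist') else v) for k,v in s.items() if k!="image"})
E
```

```text
{'clock': 0.0, 'joint_pos': array([-4.78366084e+01,  2.05923741e+01,  6.32295175e-01, -1.93857984e-02,
       -7.01342949e+01, -1.65057460e+01]), 'qvel': array([-0.10054542,  0.04422846,  0.03132618, -0.02024749,  0.00712286,
        0.11561374]), 'tau': array([-1.31945813e-03, -5.82716024e+01,  2.93043441e+01,  6.99675992e+00,
        6.81476711e-03, -1.40722004e-04]), 'tool_pos': array([ 0.29203784, -0.60805611,  0.25060312]), 'orientation': array([  5.57789897,  89.90388216, 121.22894195]), 'force': array([0.06505519, 0.31301326, 0.58841347]), 'moment': array([-0.03068918, -0.00092512, -0.03559748]), 'opening': 0.08790977673475113}
scene {'fx': 397.8689341782288, 'fy': 397.8689341782288, 'cx': 317.66384864369127, 'cy': 199.43139334386893, 'R': [[0.8408620907113977, 0.5412494085114068, -0.00014896479144969259], [0.3948229412402016, -0.6135683622970498, -0.6838484553309692], [-0.370223972042456, 0.5749634271622573, -0.7296240593284586]], 't': [-0.5612154747459085, -0.03470608433048764, 1.3051014336307663]}
top {'fx': 367.8964948874309, 'fy': 367.8964948874309, 'cx': 321.9231061499022, 'cy': 199.6126436293673, 'R': [[-0.03563176084233689, -0.9993479079584059, -0.005842643103232139], [-0.9778390453652597, 0.03607056108142142, -0.2062273405308549], [0.20630360873826767, -0.0016350787224721735, -0.9784866619117191]], 't': [0.1359680147136349, 0.616372854265574, 1.1315568872066992]}
wrist {'fx': 304.6216613695562, 'fy': 304.6216613695562, 'cx': 319.7549944780904, 'cy': 198.6872371062656, 'hand_eye': [[-5.490754208715e-05, -0.2815925756587599, 0.9595340631363884, -0.13318884094738753], [-0.0008743415198649273, -0.9595336842950694, -0.28159251451350065, 0.07592759191349993], [0.9999996162559602, -0.0008544220239671656, -0.00019352244442970775, -4.602261340025393e-05], [0.0, 0.0, 0.0, 1.0]]}
```

View pics/scene0.png

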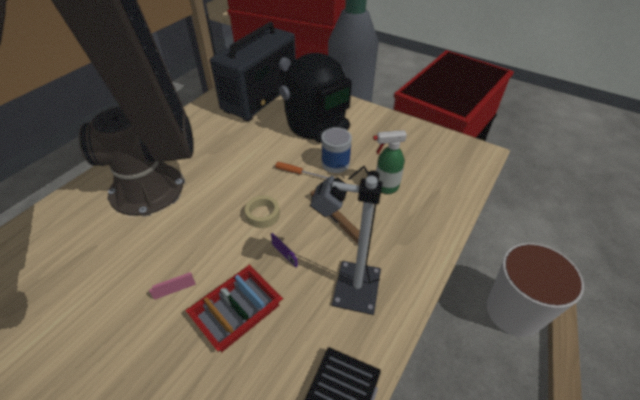

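View pics/top0.png

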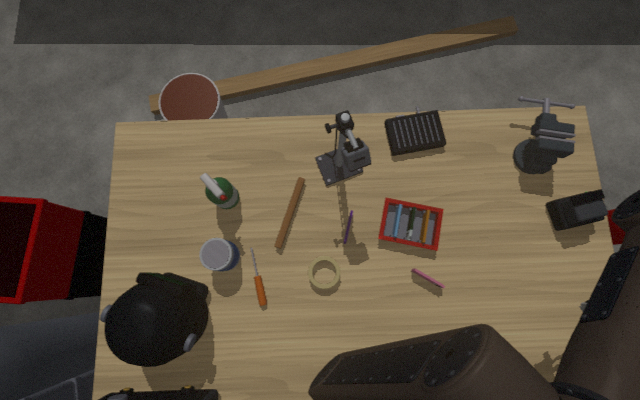

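View pics/wrist0.png

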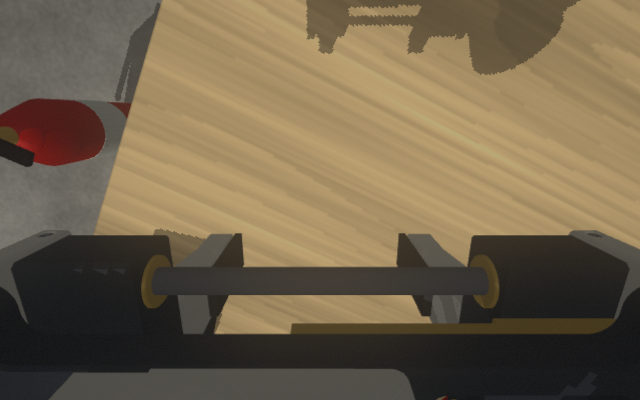

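The bin is at about (411,225) in the top view, with the green plate in the middle slot. The reader is at about (345,160). I'll enlarge both.

```bash
cat > h.py <<'E'
import numpy as np, cv2
from plant import ctrl
from scipy.spatial.transform import Rotation as Ro
def tool():
    o=ctrl.get_obs(); return Ro.from_euler('xyz',o['orientation'],degrees=True).as_matrix(),np.array(o['tool_pos'])
def cam(s,T=None):
    if 'R' in s:
        R=np.array(s['R']);return R.T,-R.T@np.array(s['t'])
    H=np.array(s['hand_eye']);R,p=T
    return R@H[:3,:3],R@H[:3,3]+p
def ray(s,uv,T=None):
    R,c=cam(s,T);d=R@np.array([(uv[0]-s['cx'])/s['fx'],(uv[1]-s['cy'])/s['fy'],1]);return c,d
def plane(s,uv,z,T=None):
    c,d=ray(s,uv,T);return c+d*(z-c[2])/d[2]
def proj(s,X,T=None):
    R,c=cam(s,T);q=R.T@(np.array(X)-c);return np.array([s['fx']*q[0]/q[2]+s['cx'],s['fy']*q[1]/q[2]+s['cy']])
def tri(r1,r2):
    (a,d),(b,e)=r1,r2
    A=np.array([d,-e]).T;k=np.linalg.lstsq(A,b-a,rcond=None)[0]
    p,q=a+k[0]*d,b+k[1]*e;return (p+q)/2,np.linalg.norm(p-q)
E
python3 - <<'E'
from h import *
for n,b,f in(("top",(370,190,90,70),8),("top",(305,95,90,100),6),("scene",(175,255,120,100),6),("scene",(300,160,100,160),3.7)):
    im=ctrl.snapshot(n)["image"]; x,y,w,h=b
    c=cv2.resize(im[y:y+h,x:x+w],None,fx=f,fy=f,interpolation=cv2.INTER_CUBIC)
    cv2.imwrite(f"pics/{n}_z{x}.png",c)
s=ctrl.snapshot("top");im=s["image"]
hsv=cv2.cvtColor(im,cv2.COLOR_BGR2HSV)
m=(((hsv[...,0]<8)|(hsv[...,0]>172))&(hsv[...,1]>150)&(hsv[...,2]>60)).astype(np.uint8)
m[:, :350]=0;m[:,470:]=0;m[:180]=0;m[270:]=0
p=cv2.findNonZero(m);r=cv2.minAreaRect(p);print(r)
B=cv2.boxPoints(r)
h=cv2.approxPolyDP(cv2.convexHull(p),4,True);print(h.reshape(-1,2))
Q=[plane(s,q,.04) for q in B];print(np.round(Q,4)); print([np.linalg.norm(Q[i]-Q[i-1]) for i in range(4)],np.mean(Q,0))
E
```

```text
((411.0577087402344, 223.7115478515625), (60.403770446777344, 42.16496658325195), 11.309932708740234)
[[442 209]
 [436 250]
 [378 238]
 [386 198]]
[[ 0.4907 -0.0615  0.04  ]
 [ 0.6268 -0.0981  0.04  ]
 [ 0.5797 -0.2901  0.04  ]
 [ 0.4457 -0.2494  0.04  ]]
[np.float64(0.19322531984358596), np.float64(0.14087675797462584), np.float64(0.19771601739140673), np.float64(0.1399910977059265)] [ 0.53573319 -0.1747759   0.04      ]
```

View pics/top_z370.png

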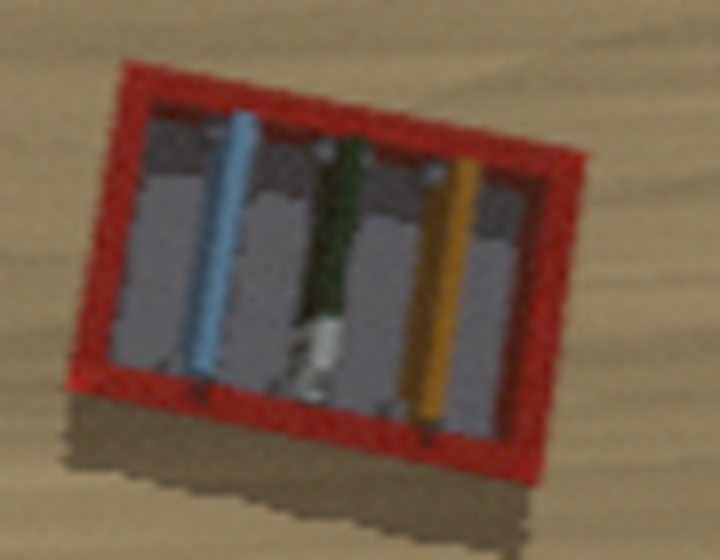

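View pics/scene_z175.png

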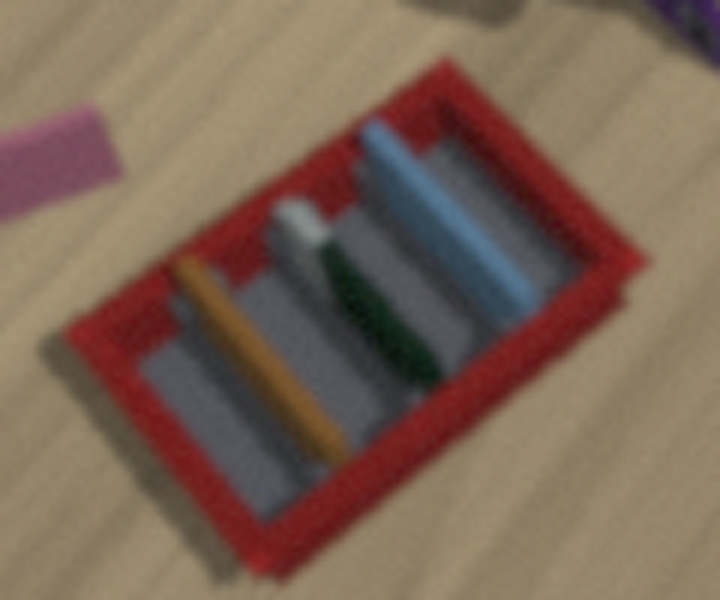

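View pics/top_z305.png

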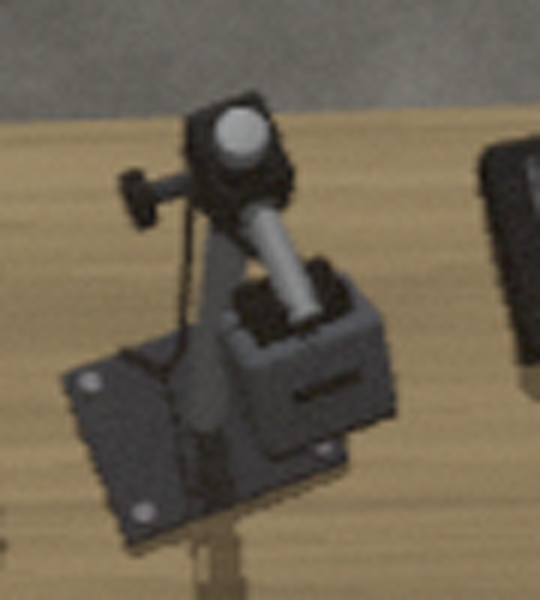

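View pics/scene_z300.png

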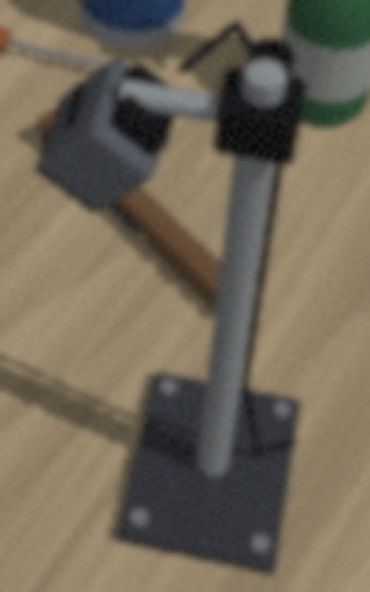

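```bash
cat > m.py <<'E'
from h import *
s=ctrl.snapshot("top");c=ctrl.snapshot("scene")
# zoom px -> image px
T=lambda x,y:((x+.5)/6+305-.5,(y+.5)/6+95-.5)
S=lambda x,y:((x+.5)/3.7+300-.5,(y+.5)/3.7+160-.5)
for n,q,z in(("base L-far(screw)",T(90,382),.013),("base near-left corner",T(130,548),.008),("near screw",T(144,512),.013),("right screw",T(325,448),.013)):
    print("top",n,np.round(plane(s,q,z),4))
for n,q in(("s1",S(168,386)),("s2",S(283,409)),("s3",S(140,516)),("s4",S(260,542)),("colbase",S(215,470))):
    print("scene",n,np.round(plane(c,q,.013),4))
# bin rim corners
for q in ((442,209),(436,250),(378,238),(386,198)): print("rim top",np.round(plane(s,q,.04),4))
Z=lambda x,y:((x+.5)/6+175-.5,(y+.5)/6+255-.5)
for q in ((448,58),(650,262),(262,570),(65,330)): print("rim scene",np.round(plane(c,Z(*q),.04),4))
# column top cap: tri
print("cap",tri(ray(s,T(242,133)),ray(c,S(265,80))))
P=lambda x,y:((x+.5)/8+370-.5,(y+.5)/8+190-.5)
for n,a,b in(("amber",(468,165),(430,415)),("green",(352,145),(322,390)),("blue",(243,118),(204,372))):
    print(n,np.round(plane(s,P(*a),.056),4),np.round(plane(s,P(*b),.056),4))
print("purple top px foot",plane(s,(346,243),0),plane(s,(351,211),0.05))
print("purple scene",[plane(c,q,0) for q in((272,237),(297,266))])
E
python3 m.py
```

```text
top base L-far(screw) [0.779  0.1163 0.013 ]
top base near-left corner [0.6803 0.0969 0.008 ]
top near screw [0.7    0.0881 0.013 ]
top right screw [ 0.7342 -0.0174  0.013 ]
scene s1 [0.6983 0.0904 0.013 ]
scene s2 [0.779  0.1186 0.013 ]
scene s3 [ 0.7356 -0.0125  0.013 ]
scene s4 [0.8144 0.0148 0.013 ]
scene colbase [0.7617 0.0472 0.013 ]
rim top [ 0.5799 -0.2809  0.04  ]
rim top [ 0.4468 -0.2478  0.04  ]
rim top [ 0.4921 -0.0638  0.04  ]
rim top [ 0.6237 -0.0993  0.04  ]
rim scene [ 0.4929 -0.0645  0.04  ]
rim scene [ 0.6274 -0.0972  0.04  ]
rim scene [ 0.5808 -0.2807  0.04  ]
rim scene [ 0.4463 -0.2502  0.04  ]
cap (array([0.75769576, 0.05037248, 0.39265892]), np.float64(0.00044185615399317094))
amber [ 0.5749 -0.23    0.056 ] [ 0.4744 -0.2052  0.056 ]
green [ 0.5849 -0.1837  0.056 ] [ 0.4859 -0.163   0.056 ]
blue [ 0.5977 -0.1403  0.056 ] [ 0.4948 -0.1165  0.056 ]
purple top px foot [0.48326121 0.03819836 0.        ] [0.5824575  0.01987384 0.05      ]
purple scene [array([0.46674955, 0.06387641, 0.        ]), array([0.58617582, 0.02068129, 0.        ])]
```

```bash
cat >> h.py <<'E'
bx=np.array([.5363,-.1733,0]);yaw=np.radians(-13.9)
PX=np.array([np.cos(yaw),np.sin(yaw),0]);PY=np.array([-np.sin(yaw),np.cos(yaw),0]);PZ=np.array([0,0,1.])
ry=np.radians(19.5);rc=np.array([.757,.051,0])
rx=np.array([np.cos(ry),np.sin(ry),0]);wy=np.array([-np.sin(ry),np.cos(ry),0])
W=rc-.1*rx+np.array([0,0,.31]);s4,c4=np.sin(np.radians(40)),np.cos(np.radians(40))
wz=-s4*rx-c4*PZ;wx=-c4*rx+s4*PZ
def go(Rt,pt):
    "print rotvec (units 5deg) in current tool frame and shift in target-frame axes, mm"
    R,p=tool();rv=Ro.from_matrix(R.T@Rt).as_rotvec(degrees=True)
    print("rot units",np.round(rv/5,2),"|deg|",round(np.linalg.norm(rv),1)," shift in CURRENT axes mm",np.round(R.T@(pt-p)*1000,1)," in TARGET axes",np.round(Rt.T@(pt-p)*1000,1))
def st():
    o=ctrl.get_obs();R,p=tool();print("t",round(o['clock'],2),"q",np.round(o['joint_pos'],2).tolist(),"p",np.round(p,4),"open",round(o['opening']*1000,1),"F",np.round(o['force'],1));print(np.round(R,3))
    open('log.txt','a').write(repr((o['joint_pos'].tolist(),p.tolist(),R.tolist()))+"\n")
E
python3 - <<'E'
from h import *
st()
s=ctrl.snapshot("top");c=ctrl.snapshot("scene")
for n,k in(("top",s),("scene",c)):
    im=k["image"].copy()
    for X,col in((W,(0,0,255)),(W+.12*wz,(0,255,0)),(rc,(255,0,0)),(rc+[0,0,.397],(255,0,0)),(bx+[0,0,.056]+PX*.054,(0,255,255)),(bx+[0,0,.056]-PX*.054,(0,255,255)),(W-.068*wz,(255,0,255))):
        cv2.circle(im,tuple(int(round(v)) for v in proj(k,X)),1,col,-1)
    cr=im[90:270,300:460] if n=="top" else im[150:350,180:400]
    cv2.imwrite(f"pics/chk_{n}.png",cv2.resize(cr,None,fx=3,fy=3))
for sg in(1,-1):
    x=-PZ;z=sg*PY;Rt=np.c_[x,np.cross(z,x),z]
    go(Rt,bx+.005*PX+[0,0,.25])
E
```

```text
t 0.5 q [-47.83, 20.55, 0.68, -0.0, -70.14, -16.51] p [ 0.2922 -0.6084  0.2515] open 87.6 F [-0.   0.2 -0.6]
[[-0.    -0.901 -0.433]
 [ 0.    -0.433  0.901]
 [-1.     0.     0.   ]]
rot units [ 7.91  0.   -0.  ] |deg| 39.6  shift in CURRENT axes mm [   1.6 -412.3  283.3]  in TARGET axes [   1.6 -137.4  481. ]
rot units [-28.09   0.     0.  ] |deg| 140.4  shift in CURRENT axes mm [   1.6 -412.3  283.3]  in TARGET axes [   1.6  137.4 -481. ]
```

View pics/chk_top.png

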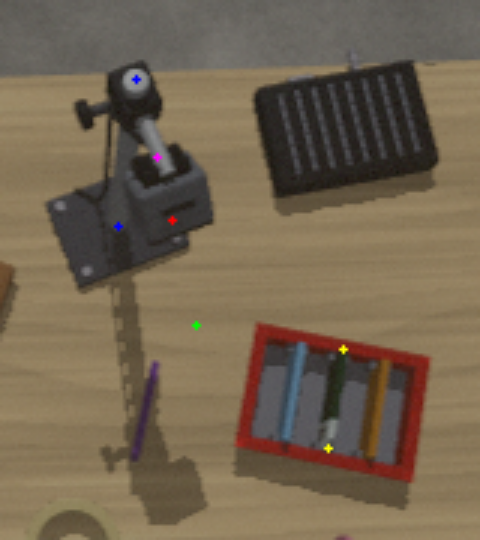

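View pics/chk_scene.png

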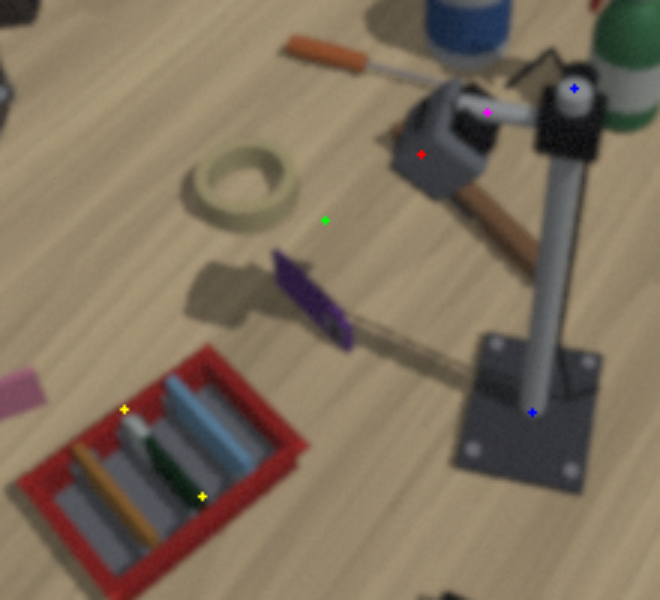

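Call:
send_rows --deltas '[{"ax":1.98,"fingers":0.3},{"ax":1.98,"fingers":0.3},{"ax":1.98,"fingers":0.3},{"ax":1.97,"fingers":0.3},{"dy":-15.3,"dz":53.5,"fingers":0.3},{"dy":-15.3,"dz":53.5,"fingers":0.3},{"dy":-15.3,"dz":53.5,"fingers":0.3},{"dy":-15.3,"dz":53.5,"fingers":0.3}]'

```text
validation failed for argument at $.de...
```

```bash
python3 -c "from h import *;st()"
```

```text
t 0.6 q [-47.83, 20.55, 0.68, 0.0, -70.14, -16.51] p [ 0.2922 -0.6084  0.2516] open 87.6 F [ 0.8  0.  -0.3]
[[-0.    -0.901 -0.433]
 [ 0.    -0.433  0.901]
 [-1.     0.     0.   ]]
```

Call:
send_rows --deltas '[{"dy":-15.3,"dz":53.5,"fingers":0.3},{"dy":-15.3,"dz":53.5,"fingers":0.3},{"dy":-15.3,"dz":53.5,"fingers":0.3},{"dy":-15.3,"dz":53.5,"fingers":0.3},{"dy":-15.3,"dz":53.5,"fingers":0.3},{"fingers":0.3},{"fingers":0.3}]'

```text
validation failed for argument at $.de...
```

```bash
python3 - <<'E'
from h import *
st();T=tool();s=ctrl.snapshot("wrist");im=s["image"].copy();cv2.imwrite("pics/w1raw.png",im)
for X in (bx+[0,0,.056]+PX*.054,bx+[0,0,.056]-PX*.054):
    q=proj(s,X,T);print(q);cv2.circle(im,tuple(int(round(v)) for v in q),2,(0,0,255),-1)
cv2.imwrite("pics/w1.png",im)
E
```

```text
t 0.6 q [-47.83, 20.55, 0.68, 0.0, -70.14, -16.51] p [ 0.2922 -0.6084  0.2516] open 87.6 F [ 0.8  0.  -0.3]
[[-0.    -0.901 -0.433]
 [ 0.    -0.433  0.901]
 [-1.     0.     0.   ]]
[485.77744463 469.39114688]
[542.19321125 428.4743883 ]
```

View pics/w1.png

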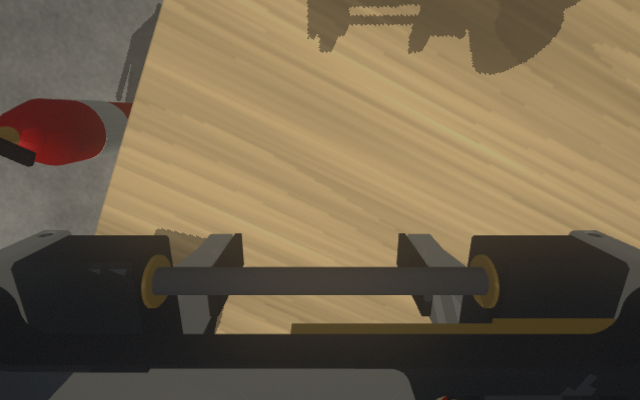

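Refused: nothing moved. Perhaps all seven fields are required in every row.

Call:
send_rows --deltas '[{"dx":0,"dy":0,"dz":0,"ax":1.98,"ay":0,"az":0,"fingers":0.3},{"dx":0,"dy":0,"dz":0,"ax":1.98,"ay":0,"az":0,"fingers":0.3},{"dx":0,"dy":0,"dz":0,"ax":1.98,"ay":0,"az":0,"fingers":0.3},{"dx":0,"dy":0,"dz":0,"ax":1.97,"ay":0,"az":0,"fingers":0.3},{"dx":0,"dy":-15.3,"dz":53.5,"ax":0,"ay":0,"az":0,"fingers":0.3},{"dx":0,"dy":-15.3,"dz":53.5,"ax":0,"ay":0,"az":0,"fingers":0.3},{"dx":0,"dy":-15.3,"dz":53.5,"ax":0,"ay":0,"az":0,"fingers":0.3},{"dx":0,"dy":-15.3,"dz":53.5,"ax":0,"ay":0,"az":0,"fingers":0.3}]'

```text
clock: 1.65
tool_pos: [0.4037, -0.4139, 0.2518]
orientation: [-109.9, 90.0, -33.8]
force: [1.2, 0.5, 0.2]
opening: 0.0263
```

```bash
python3 -c "from h import *;st()"
```

```text
t 1.65 q [-26.34, 11.46, -11.87, 0.0, -66.64, -77.56] p [ 0.4037 -0.4139  0.2518] open 26.3 F [1.2 0.5 0.2]
[[ 0.    -0.971  0.24 ]
 [-0.     0.24   0.971]
 [-1.    -0.001 -0.   ]]
```

Call:
send_rows --deltas '[{"dx":0,"dy":-15.3,"dz":53.5,"ax":0,"ay":0,"az":0,"fingers":0.3},{"dx":0,"dy":-15.3,"dz":53.5,"ax":0,"ay":0,"az":0,"fingers":0.3},{"dx":0,"dy":-15.3,"dz":53.5,"ax":0,"ay":0,"az":0,"fingers":0.3},{"dx":0,"dy":-15.3,"dz":53.5,"ax":0,"ay":0,"az":0,"fingers":0.3},{"dx":0,"dy":-15.3,"dz":53.5,"ax":0,"ay":0,"az":0,"fingers":0.3},{"dx":0,"dy":0,"dz":0,"ax":0,"ay":0,"az":0,"fingers":0.3}]'

```text
clock: 2.4
tool_pos: [0.5432, -0.1712, 0.2516]
orientation: [-61.3, 90.0, 15.0]
force: [0.8, -0.4, -0.9]
opening: 0.0264
```

```bash
python3 - <<'E'
from h import *
st();T=tool();s=ctrl.snapshot("wrist");im=s["image"].copy();cv2.imwrite("pics/w1raw.png",im)
for X in (bx+[0,0,.056]+PX*.054,bx+[0,0,.056]-PX*.054):
    q=proj(s,X,T);print(q);cv2.circle(im,tuple(int(round(v)) for v in q),2,(0,0,255),-1)
cv2.imwrite("pics/w1b.png",im)
E
```

```text
t 2.4 q [2.19, 10.65, -12.93, -0.01, -66.39, -105.84] p [ 0.5432 -0.1712  0.2516] open 26.4 F [ 0.8 -0.4 -0.9]
[[ 0.001 -0.972  0.236]
 [ 0.     0.236  0.972]
 [-1.    -0.001  0.   ]]
[316.25559431 221.39425937]
[316.26703896 124.85403381]
```

View pics/w1b.png

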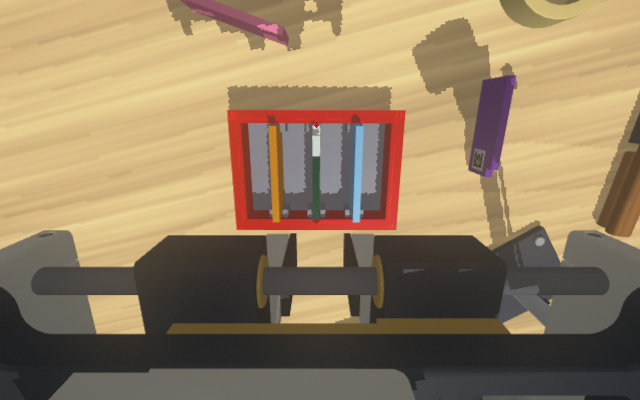

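```bash
python3 - <<'E'
from h import *
T=tool();s=ctrl.snapshot("wrist");hsv=cv2.cvtColor(s["image"],cv2.COLOR_BGR2HSV)
m=((hsv[...,0]>45)&(hsv[...,0]<85)&(hsv[...,1]>60)&(hsv[...,2]<120)).astype(np.uint8);m[:100]=0;m[235:]=0;m[:,:250]=0;m[:,390:]=0
for v in(165,180,195,210):
    u=np.where(m[v])[0];a,b=plane(s,(u.min()-.5,v),.056,T),plane(s,(u.max()+.5,v),.056,T);c=(a+b)/2-bx
    print(v,u.min(),u.max(),"PX %.1f PY %.1f width %.1f"%(c@PX*1e3,c@PY*1e3,(b-a)@PY*1e3))
v=np.where(m[:,316])[0];print(v.min(),v.max(),[(plane(s,(316,q),.056,T)-bx)@PX*1e3 for q in(v.min()-.5,v.max()+.5)])
x=-PZ;z=PY;Rt=np.c_[x,np.cross(z,x),z]
go(Rt,bx+.005*PX+[0,0,.042])
E
```

```text
165 315 320 PX -12.2 PY -0.2 width 6.5
180 315 320 PX 4.6 PY -0.2 width 6.6
195 315 320 PX 21.8 PY -0.2 width 6.7
210 315 320 PX 39.5 PY -0.2 width 6.8
158 221 [np.float64(-20.353924764052913), np.float64(53.396838267145114)]
rot units [ 0.02 -0.   -0.  ] |deg| 0.1  shift in CURRENT axes mm [ 2.095e+02  2.000e-01 -1.100e+00]  in TARGET axes [ 2.095e+02  2.000e-01 -1.100e+00]
```

The plate position agrees within 2 mm (green part from −20 to +53 mm along x, against −22 to +54 expected). Descending.

Call:
send_rows --deltas '[{"dx":35,"dy":0,"dz":-1.2,"ax":0,"ay":0,"az":0,"fingers":0.3},{"dx":35,"dy":0,"dz":0,"ax":0,"ay":0,"az":0,"fingers":0.3},{"dx":35,"dy":0,"dz":0,"ax":0,"ay":0,"az":0,"fingers":0.3},{"dx":25,"dy":0,"dz":0,"ax":0,"ay":0,"az":0,"fingers":0.3},{"dx":0,"dy":0,"dz":0,"ax":0,"ay":0,"az":0,"fingers":0.3}]'

```text
clock: 3.12
tool_pos: [0.5394, -0.1764, 0.12]
orientation: [102.9, 89.8, 178.9]
force: [-0.5, 0.2, 0.4]
opening: 0.026
```

```bash
python3 - <<'E'
from h import *
st();T=tool();s=ctrl.snapshot("wrist");cv2.imwrite("pics/w2.png",s["image"])
x=-PZ;z=PY;Rt=np.c_[x,np.cross(z,x),z]
go(Rt,bx+.005*PX+[0,0,.042])
E
```

```text
t 3.12 q [1.64, 17.56, -22.65, -0.01, -50.01, -105.63] p [ 0.5394 -0.1764  0.12  ] open 26.0 F [-0.5  0.2  0.4]
[[-0.004 -0.97   0.242]
 [ 0.     0.242  0.97 ]
 [-1.     0.004 -0.001]]
rot units [-0.01 -0.01 -0.02] |deg| 0.1  shift in CURRENT axes mm [79.5 -0.3  2. ]  in TARGET axes [79.5 -0.1  1.9]
```

View pics/w2.png

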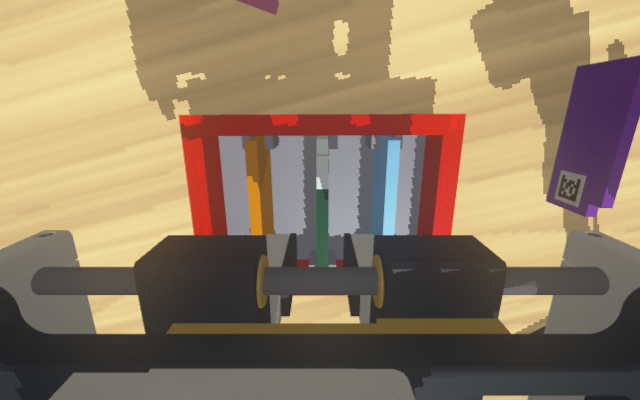

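Still centred: the plate is at u≈322 between the fingers. Going down the rest of the way, then closing.

Call:
send_rows --deltas '[{"dx":20,"dy":0,"dz":1.7,"ax":0,"ay":0,"az":0,"fingers":0.3},{"dx":20,"dy":0,"dz":0,"ax":0,"ay":0,"az":0,"fingers":0.3},{"dx":20,"dy":0,"dz":0,"ax":0,"ay":0,"az":0,"fingers":0.3},{"dx":19,"dy":0,"dz":0,"ax":0,"ay":0,"az":0,"fingers":0.3},{"dx":0,"dy":0,"dz":0,"ax":0,"ay":0,"az":0,"fingers":0.3}]'

```text
clock: 3.8
tool_pos: [0.5416, -0.1741, 0.0429]
orientation: [121.0, 90.0, -162.9]
force: [0.2, -0.3, 0.4]
opening: 0.0263
```

```bash
python3 - <<'E'
from h import *
st()
x=-PZ;z=PY;Rt=np.c_[x,np.cross(z,x),z]
go(Rt,bx+.005*PX+[0,0,.042])
E
```

```text
t 3.8 q [1.89, 23.3, -26.75, 0.01, -39.97, -105.82] p [ 0.5416 -0.1741  0.0429] open 26.3 F [ 0.2 -0.3  0.4]
[[-0.    -0.971  0.241]
 [-0.     0.241  0.971]
 [-1.     0.    -0.   ]]
rot units [-0. -0. -0.] |deg| 0.0  shift in CURRENT axes mm [ 0.9  0.3 -0.5]  in TARGET axes [ 0.9  0.3 -0.5]
```

Call:
send_rows --deltas '[{"dx":0,"dy":0,"dz":0,"ax":0,"ay":0,"az":0,"fingers":0},{"dx":0,"dy":0,"dz":0,"ax":0,"ay":0,"az":0,"fingers":0},{"dx":0,"dy":0,"dz":0,"ax":0,"ay":0,"az":0,"fingers":0},{"dx":0,"dy":0,"dz":0,"ax":0,"ay":0,"az":0,"fingers":0},{"dx":0,"dy":0,"dz":0,"ax":0,"ay":0,"az":0,"fingers":0},{"dx":0,"dy":0,"dz":0,"ax":0,"ay":0,"az":0,"fingers":0}]'

```text
clock: 4.55
tool_pos: [0.5422, -0.1743, 0.0438]
orientation: [-110.4, 89.9, -34.2]
force: [-1.6, -5.1, 5.9]
opening: 0.0076
```

```bash
python3 - <<'E'
from h import *
st();T=tool();s=ctrl.snapshot("wrist");cv2.imwrite("pics/w3.png",s["image"])
E
```

```text
t 4.55 q [1.89, 23.23, -26.74, 0.09, -39.95, -105.82] p [ 0.5422 -0.1743  0.0438] open 7.6 F [-1.6 -5.1  5.9]
[[ 0.001 -0.971  0.24 ]
 [-0.001  0.24   0.971]
 [-1.    -0.002 -0.001]]
```

View pics/w3.png

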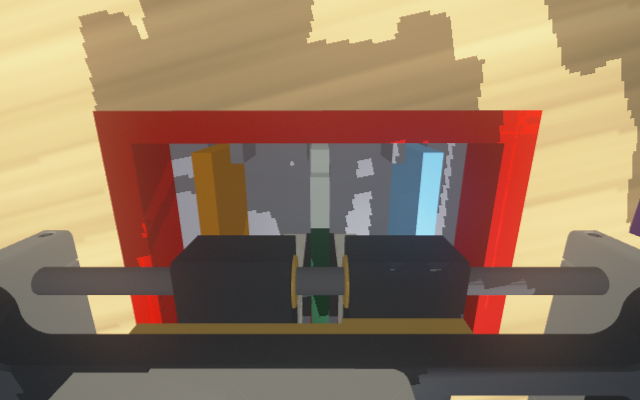

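Gripped, opening 7.6 mm. Lifting straight up.

Call:
send_rows --deltas '[{"dx":-10,"dy":0,"dz":-0.4,"ax":0,"ay":0,"az":0,"fingers":0},{"dx":-15,"dy":0,"dz":0,"ax":0,"ay":0,"az":0,"fingers":0},{"dx":-20,"dy":0,"dz":0,"ax":0,"ay":0,"az":0,"fingers":0},{"dx":-25,"dy":0,"dz":0,"ax":0,"ay":0,"az":0,"fingers":0},{"dx":-30,"dy":0,"dz":0,"ax":0,"ay":0,"az":0,"fingers":0},{"dx":-30,"dy":0,"dz":0,"ax":0,"ay":0,"az":0,"fingers":0},{"dx":-20,"dy":0,"dz":0,"ax":0,"ay":0,"az":0,"fingers":0},{"dx":0,"dy":0,"dz":0,"ax":0,"ay":0,"az":0,"fingers":0}]'

```text
clock: 5.6
tool_pos: [0.5426, -0.1737, 0.1952]
orientation: [-73.8, 89.7, 2.3]
force: [0.6, -0.8, -1.1]
opening: 0.0076
```

```bash
python3 - <<'E'
from h import *
st();T=tool();s=ctrl.snapshot("wrist");cv2.imwrite("pics/w4.png",s["image"])
s=ctrl.snapshot("scene");cv2.imwrite("pics/s4.png",s["image"])
# kinematic fit
from scipy.optimize import least_squares
D=[eval(l) for l in open('log.txt')]
def fk(q,k):
    a,d,h,L2,L3,e,Lt=k
    q=np.radians(q)
    f=q[1]-q[2]  # forearm pitch down
    r=a+L2*np.sin(q[1])+L3*np.cos(f)+e*np.sin(f);z=h+L2*np.cos(q[1])-L3*np.sin(f)+e*np.cos(f)
    Rw=Ro.from_euler('z',q[0])*Ro.from_euler('y',f)*Ro.from_euler('x',q[3])*Ro.from_euler('y',-q[4])
    R=(Rw).as_matrix()
    w=Ro.from_euler('z',q[0]).apply([r,d,z])
    return w+R[:,0]*Lt,(Rw*Ro.from_euler('x',-q[5])).as_matrix(),(Rw*Ro.from_euler('x',q[5])).as_matrix()
f=lambda k:np.concatenate([fk(q,k)[0]-p for q,p,R in D]+[.02*(k-k0)])
k0=np.array([0,-.19,.3,.45,.4,0,.25])
r=least_squares(f,k0);print(np.round(r.x,4),np.abs(r.fun[:-7]).max())
for q,p,R in D[-2:]+D[:1]:
    _,A,B=fk(q,r.x);print(np.round(A.T@np.array(R),2).tolist(),np.round(B.T@np.array(R),2).tolist())
E
```

```text
t 5.6 q [1.92, 13.08, -17.6, -0.0, -59.05, -105.79] p [ 0.5426 -0.1737  0.1952] open 7.6 F [ 0.6 -0.8 -1.1]
[[ 0.005 -0.971  0.24 ]
 [ 0.     0.24   0.971]
 [-1.    -0.005  0.001]]
[ 8.000e-04 -1.919e-01  1.975e-01  5.998e-01  4.632e-01  3.000e-04
  3.504e-01] 0.0006347196060899063
[[1.0, 0.0, 0.0], [0.0, -1.0, -0.0], [0.0, 0.0, -1.0]] [[1.0, 0.0, 0.0], [0.0, 0.85, -0.52], [-0.0, 0.52, 0.85]]
[[1.0, -0.0, -0.0], [-0.0, -1.0, 0.0], [-0.0, -0.0, -1.0]] [[1.0, -0.0, -0.0], [-0.0, 0.85, -0.52], [0.0, 0.52, 0.85]]
[[1.0, 0.0, -0.0], [0.0, -1.0, 0.0], [-0.0, -0.0, -1.0]] [[1.0, 0.0, -0.0], [0.0, -0.84, 0.54], [0.0, -0.54, -0.84]]
```

View pics/w4.png

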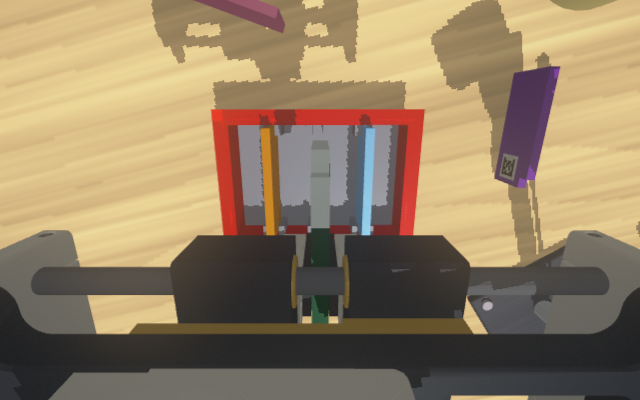

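View pics/s4.png

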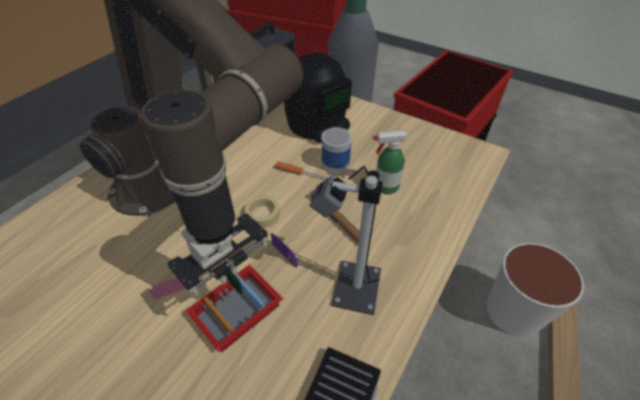

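```bash
cat > ik.py <<'E'
from h import *
from scipy.optimize import least_squares
K=np.array([8e-4,-.1919,.1975,.5998,.4632,3e-4,.3504])
def fk(q,k=K,s4=1):
    a,d,h,L2,L3,e,Lt=k;q=np.radians(q);f=q[1]-q[2]
    r=a+L2*np.sin(q[1])+L3*np.cos(f)+e*np.sin(f);z=h+L2*np.cos(q[1])-L3*np.sin(f)+e*np.cos(f)
    Rw=Ro.from_euler('z',q[0])*Ro.from_euler('y',f)*Ro.from_euler('x',s4*q[3])*Ro.from_euler('y',-q[4])
    R=(Rw*Ro.from_euler('x',-q[5])*Ro.from_euler('x',np.pi)).as_matrix()
    w=Ro.from_euler('z',q[0]).apply([r,d,z]);return w+R[:,0]*Lt,R
LO=np.array([-176,-82,-58.2,-173.8,-174.7,-173.6]);HI=np.array([176,121.7,71.7,95.5,-.2,173.6])
LBL=np.array([.0178,.043,.004])
def target(phi,dist=.12):
    x=-np.cos(phi)*wx+np.sin(phi)*wy;z=-wz;R=np.c_[x,np.cross(z,x),z]
    return R,W+dist*wz-R@LBL
def ik(R,p,q0,k=K,s4=1):
    def f(q):
        P,A=fk(q,k,s4);return np.r_[(P-p)*5,Ro.from_matrix(A.T@R).as_rotvec()]
    r=least_squares(f,np.clip(q0,LO+.1,HI-.1),bounds=(LO,HI),x_scale=50,max_nfev=400);return r.x,np.abs(r.fun).max()
E
python3 - <<'E'
from ik import *
q0=np.array(ctrl.get_obs()['joint_pos'])
for s in(1,-1):
  for ph in range(-90,91,15):
    R,p=target(np.radians(ph));best=None
    for q4 in(0,-90,60):
      for q6 in(q0[5],0,100):
        qs=q0.copy();qs[3]=q4;qs[5]=q6
        q,e=ik(R,p,qs,s4=s)
        if best is None or (round(e,3),np.abs(q-q0).max())<(round(best[1],3),np.abs(best[0]-q0).max()):best=(q,e)
    print(s,ph,np.round(best[0],0).astype(int),round(best[1],3),np.round(p,3),"wrist",np.round(p-R[:,0]*.35,2))
E
```

```text
1 -90 [  58   36  -35  -53 -102   55] 0.0 [ 0.551 -0.003  0.243] wrist [0.43 0.33 0.24]
1 -75 [ 61  26 -43 -59 -91  57] 0.0 [ 0.552 -0.015  0.245] wrist [0.37 0.28 0.3 ]
1 -60 [ 62  14 -51 -65 -81  59] 0.0 [ 0.556 -0.027  0.245] wrist [0.33 0.21 0.36]
1 -45 [ 60   2 -56 -73 -69  65] 0.0 [ 0.563 -0.037  0.243] wrist [0.3  0.13 0.4 ]
1 -30 [ 49  -6 -57 -83 -50  72] 0.0 [ 0.57  -0.045  0.239] wrist [0.29 0.04 0.43]
1 -15 [  29   -7  -54 -104  -23   69] 0.0 [ 0.579 -0.051  0.233] wrist [ 0.31 -0.05  0.45]
1 0 [  8   0 -45  95  -9 -76] 0.057 [ 0.589 -0.054  0.226] wrist [ 0.34 -0.14  0.45]
1 15 [ -5  10 -40  93 -33 -68] 0.0 [ 0.599 -0.054  0.219] wrist [ 0.38 -0.23  0.44]
1 30 [-12  20 -31  81 -52 -72] 0.0 [ 0.607 -0.051  0.211] wrist [ 0.45 -0.29  0.41]
1 45 [-15  29 -21  74 -68 -74] 0.0 [ 0.615 -0.045  0.204] wrist [ 0.52 -0.34  0.36]
1 60 [-16  39 -12  69 -83 -75] 0.0 [ 0.62  -0.037  0.197] wrist [ 0.6  -0.37  0.31]
1 75 [-14  47  -2  67 -96 -76] 0.0 [ 0.624 -0.026  0.191] wrist [ 0.67 -0.37  0.25]
1 90 [ -11   55    6   66 -109  -76] 0.0 [ 0.625 -0.015  0.187] wrist [ 0.74 -0.34  0.19
[... 416 characters left out ...]
 0.43]
-1 -15 [ 29  -7 -53  95 -23  77] 0.025 [ 0.579 -0.051  0.233] wrist [ 0.31 -0.05  0.45]
-1 0 [   9    0  -48 -133  -11  -40] 0.0 [ 0.589 -0.054  0.226] wrist [ 0.34 -0.14  0.45]
-1 15 [ -5  10 -40 -93 -33 -68] 0.0 [ 0.599 -0.054  0.219] wrist [ 0.38 -0.23  0.44]
-1 30 [-12  20 -31 -81 -52 -72] 0.0 [ 0.607 -0.051  0.211] wrist [ 0.45 -0.29  0.41]
-1 45 [-15  29 -21 -74 -68 -74] 0.0 [ 0.615 -0.045  0.204] wrist [ 0.52 -0.34  0.36]
-1 60 [-16  39 -12 -69 -83 -75] 0.0 [ 0.62  -0.037  0.197] wrist [ 0.6  -0.37  0.31]
-1 75 [-14  47  -2 -67 -96 -76] 0.0 [ 0.624 -0.026  0.191] wrist [ 0.67 -0.37  0.25]
-1 90 [ -11   55    6  -66 -109  -76] 0.0 [ 0.625 -0.015  0.187] wrist [ 0.74 -0.34  0.19]
```

```bash
cat > plan.py <<'E'
from ik import *
from scipy.spatial.transform import Slerp
import sys
ph=np.radians(float(sys.argv[1]));pm=np.array(eval(sys.argv[2]))
Rt,pt=target(ph);R,p=tool();q=np.array(ctrl.get_obs()['joint_pos'])
go(Rt,pt);print("target",np.round(pt,3))
for s4 in(1,-1):
    qq=q.copy();qq[3]=5*(-s4 if 0 else s4)
    sl=Slerp([0,1],Ro.from_matrix([R,Rt]))
    for t in np.linspace(0,1,13):
        Rm=sl(t).as_matrix();qq,e=ik(Rm,pm,qq,s4=s4)
        if s4==1: print(round(t,2),np.round(qq,0).astype(int),round(e,3),"lbl z",round((pm+Rm@LBL)[2],3),"toolx",np.round(Rm[:,0],2))
    qq,e=ik(Rt,pt,qq,s4=s4);print("end",np.round(qq,0),round(e,3))
E
python3 plan.py 45 "[.53,-.24,.27]"; python3 plan.py 30 "[.53,-.24,.27]"
```

```text
rot units [  6.23 -12.42   2.94] |deg| 71.0  shift in CURRENT axes mm [-10.8 -40.5 142.6]  in TARGET axes [124.3  12.6  80.6]
target [ 0.615 -0.045  0.204]
0.0 [ -5  11 -10   0 -69 -99] 0.0 lbl z 0.252 toolx [ 0.  0. -1.]
0.08 [ -8  12  -8   6 -70 -96] 0.0 lbl z 0.254 toolx [ 0.    0.09 -1.  ]
0.17 [-12  14  -7  11 -71 -94] 0.0 lbl z 0.255 toolx [ 0.01  0.18 -0.98]
0.25 [-15  15  -6  17 -72 -91] 0.0 lbl z 0.257 toolx [ 0.02  0.27 -0.96]
0.33 [-18  17  -5  22 -74 -89] 0.0 lbl z 0.26 toolx [ 0.04  0.36 -0.93]
0.42 [-20  18  -5  27 -75 -88] 0.0 lbl z 0.262 toolx [ 0.06  0.44 -0.89]
0.5 [-23  20  -5  32 -76 -86] 0.0 lbl z 0.265 toolx [ 0.08  0.52 -0.85]
0.58 [-26  22  -5  36 -78 -85] 0.0 lbl z 0.268 toolx [ 0.1   0.59 -0.8 ]
0.67 [-28  23  -5  41 -79 -83] 0.0 lbl z 0.271 toolx [ 0.13  0.66 -0.74]
0.75 [-30  25  -5  46 -81 -82] 0.0 lbl z 0.274 toolx [ 0.17  0.72 -0.67]
0.83 [-32  27  -6  50 -82 -81] 0.0 lbl z 0.278 toolx [ 0.2   0.77 -0.61]
0.92 [-33  28  -7  54 -84 -80] 0.0 lbl z 0.281 toolx [ 0.24  0.81 -0.53]
1.0 [-35  30  -9  59 -85 -79] 0.0 lbl z 0.285 toolx [ 0.27  0.85 -0.45]
end [
[... 549 characters left out ...]
0 lbl z 0.256 toolx [ 0.11  0.31 -0.94]
0.42 [-19  15  -9  26 -68 -91] 0.0 lbl z 0.258 toolx [ 0.14  0.38 -0.91]
0.5 [-22  16 -10  31 -68 -89] 0.0 lbl z 0.26 toolx [ 0.18  0.44 -0.88]
0.58 [-24  16 -11  36 -68 -87] 0.0 lbl z 0.263 toolx [ 0.22  0.5  -0.84]
0.67 [-27  17 -12  41 -68 -86] 0.0 lbl z 0.265 toolx [ 0.27  0.55 -0.79]
0.75 [-29  18 -13  47 -68 -84] 0.0 lbl z 0.268 toolx [ 0.31  0.6  -0.74]
0.83 [-31  19 -14  52 -69 -82] 0.0 lbl z 0.271 toolx [ 0.36  0.64 -0.68]
0.92 [-33  20 -16  57 -69 -80] 0.0 lbl z 0.274 toolx [ 0.41  0.67 -0.62]
1.0 [-34  21 -18  62 -70 -78] 0.0 lbl z 0.277 toolx [ 0.46  0.69 -0.56]
end [-12.  20. -31.  81. -52. -72.] 0.0
end [-12.  20. -31. -81. -52. -72.] 0.0
```

Call:
send_rows --deltas '[{"dx":-25,"dy":-1.2,"dz":-22,"ax":0,"ay":0,"az":0,"fingers":0},{"dx":-25,"dy":-1.2,"dz":-22,"ax":0,"ay":0,"az":0,"fingers":0},{"dx":-25,"dy":-1.2,"dz":-23,"ax":0,"ay":0,"az":0,"fingers":0},{"dx":0,"dy":0,"dz":0,"ax":0.52,"ay":-1.035,"az":0.245,"fingers":0},{"dx":0,"dy":0,"dz":0,"ax":0.52,"ay":-1.035,"az":0.245,"fingers":0},{"dx":0,"dy":0,"dz":0,"ax":0.52,"ay":-1.035,"az":0.245,"fingers":0},{"dx":0,"dy":0,"dz":0,"ax":0.52,"ay":-1.035,"az":0.245,"fingers":0},{"dx":0,"dy":0,"dz":0,"ax":0.52,"ay":-1.035,"az":0.245,"fingers":0},{"dx":0,"dy":0,"dz":0,"ax":0.52,"ay":-1.035,"az":0.245,"fingers":0}]'

```text
clock: 6.82
tool_pos: [0.5289, -0.2397, 0.2663]
orientation: [21.6, 58.0, 81.5]
force: [-0.7, -0.2, -1.9]
opening: 0.0078
```

```bash
python3 - <<'E'
from ik import *
st();o=ctrl.get_obs()['joint_pos']
for s in(1,-1):print(s,fk(o,s4=s)[0]-tool()[1])
go(*target(np.radians(45)))
E
```

```text
t 6.83 q [-25.71, 20.01, 7.08, -30.45, -87.91, -90.23] p [ 0.5289 -0.2397  0.2663] open 7.8 F [-0.7 -0.2 -1.9]
[[ 0.078 -0.874  0.48 ]
 [ 0.524  0.445  0.726]
 [-0.848  0.195  0.493]]
1 [-0.14623694 -0.35448448  0.09437354]
-1 [ 0.0077364  -0.03468468  0.09437354]
rot units [ 3.07 -6.18  1.45] |deg| 35.3  shift in CURRENT axes mm [162.1  -0.7 151.6]  in TARGET axes [217.1   1.9  45.8]
```

```bash
cat > refit.py <<'E'
from ik import *
D=[eval(l) for l in open('log.txt')]
f=lambda k:np.concatenate([fk(q,k,-1)[0]-p for q,p,R in D])
r=least_squares(f,K);print(np.round(r.x,4).tolist(),np.abs(r.fun).max())
print([round(np.degrees(Ro.from_matrix(fk(q,r.x,-1)[1].T@np.array(R)).magnitude()),1) for q,p,R in D])
q0=np.array(ctrl.get_obs()['joint_pos'])
for ph in(15,30,45,60):
    R,p=target(np.radians(ph));q,e=ik(R,p,q0,r.x,-1);print(ph,np.round(q),e)
E
python3 refit.py
```

```text
[0.0551, -0.1899, 0.1951, 0.5948, 0.4069, -0.0137, 0.3676] 0.07156611620239955
[np.float64(0.0), np.float64(0.0), np.float64(0.0), np.float64(0.0), np.float64(0.0), np.float64(0.0), np.float64(0.0), np.float64(0.0), np.float64(0.0), np.float64(0.0)]
15 [ -7.  11. -42. -97. -34. -62.] 1.0090747681879009e-11
30 [-14.  21. -32. -82. -52. -68.] 1.7271241975664325e-14
45 [-17.  31. -22. -74. -68. -71.] 1.009956007713697e-12
60 [-17.  41. -12. -68. -83. -73.] 1.3222922756739308e-09
```

```bash
cat > ik2.py <<'E'
from ik import *
K2=np.array([0,-.19,.2,.6,.46,0,.35,0,0,0])
def fk2(q,k=K2):
    a,d,h,L2,L3,e,Lt,o2,o3,o4=k;q=np.radians(q);f=q[1]-q[2]
    r=a+L2*np.sin(q[1]);z=h+L2*np.cos(q[1])
    A=Ro.from_euler('z',q[0]);B=A*Ro.from_euler('y',f);C=B*Ro.from_euler('x',-q[3]);E=C*Ro.from_euler('y',-q[4])
    R=(E*Ro.from_euler('x',np.pi-q[5])).as_matrix()
    return A.apply([r,d,z])+B.apply([L3,0,e])+C.apply([0,o2,o3])+E.apply([Lt,0,o4]),R
def ik2(R,p,q0,k):
    def f(q):
        P,A=fk2(q,k);return np.r_[(P-p)*5,Ro.from_matrix(A.T@R).as_rotvec()]
    r=least_squares(f,np.clip(q0,LO+.1,HI-.1),bounds=(LO,HI),x_scale=50,max_nfev=400);return r.x,np.abs(r.fun).max()
def fit():
    D=[eval(l) for l in open('log.txt')]
    f=lambda k:np.concatenate([fk2(q,k)[0]-p for q,p,R in D]+[.003*(k-K2)])
    r=least_squares(f,K2);return r.x,np.abs(r.fun[:-10]).max()
E
cat > chk.py <<'E'
from ik2 import *
k,e=fit();print(np.round(k,3).tolist(),e)
q0=np.array(ctrl.get_obs()['joint_pos'])
for ph in(0,15,30,45,60):
    R,p=target(np.radians(ph));q,e=ik2(R,p,q0,k);print(ph,np.round(q),round(e,3))
E
python3 chk.py
```

```text
[-0.02, -0.007, 0.201, 0.602, 0.464, 0.0, 0.356, -0.185, -0.0, 0.02] 8.860587298023526e-05
0 [  -2.    1.  -28.  -53.  -21. -115.] 0.0
15 [-17.   9. -18. -61. -48. -99.] 0.0
30 [-23.  18.  -9. -62. -67. -94.] 0.0
45 [-25.  28.   0. -63. -84. -93.] 0.0
60 [-25.  37.  10. -64. -99. -93.] 0.0
```

Call:
send_rows --deltas '[{"dx":0,"dy":0,"dz":0,"ax":0.51,"ay":-1.03,"az":0.242,"fingers":0},{"dx":0,"dy":0,"dz":0,"ax":0.51,"ay":-1.03,"az":0.242,"fingers":0},{"dx":0,"dy":0,"dz":0,"ax":0.51,"ay":-1.03,"az":0.242,"fingers":0},{"dx":0,"dy":0,"dz":0,"ax":0.51,"ay":-1.03,"az":0.242,"fingers":0},{"dx":0,"dy":0,"dz":0,"ax":0.51,"ay":-1.03,"az":0.242,"fingers":0},{"dx":0,"dy":0,"dz":0,"ax":0.52,"ay":-1.03,"az":0.24,"fingers":0},{"dx":20,"dy":0,"dz":0,"ax":0,"ay":0,"az":0,"fingers":0},{"dx":35,"dy":0,"dz":0,"ax":0,"ay":0,"az":0,"fingers":0},{"dx":35,"dy":0,"dz":0,"ax":0,"ay":0,"az":0,"fingers":0},{"dx":20,"dy":0,"dz":0,"ax":0,"ay":0,"az":0,"fingers":0}]'

```text
clock: 8.07
tool_pos: [0.5591, -0.1446, 0.216]
orientation: [30.6, 27.2, 72.2]
force: [-0.4, -0.7, -1.7]
opening: 0.0078
```

```bash
cat > look.py <<'E'
from ik import *
import sys
t=sys.argv[1];st();go(*target(np.radians(45)))
R,p=tool();L=p+R@LBL
for n in("scene","top","wrist"):
    s=ctrl.snapshot(n);im=s["image"].copy()
    pts=[L]+[p+R@(LBL+[a,b,0]) for a,b in((-.012,-.012),(-.012,.012),(.012,-.012),(.012,.012))]+[W,p+R@[.006,0,0]]
    for X in pts:
        q=proj(s,X,(R,p));cv2.circle(im,tuple(int(round(v)) for v in q),1,(0,0,255),-1)
    b={"scene":(180,120,240,180,3.3),"top":(290,90,200,150,4),"wrist":(0,0,640,400,1)}[n];x,y,w,h,f=b
    cv2.imwrite(f"pics/{n}_{t}r.png",s["image"])
    cv2.imwrite(f"pics/{n}_{t}.png",cv2.resize(im[y:y+h,x:x+w],None,fx=f,fy=f,interpolation=cv2.INTER_CUBIC))
E
python3 look.py a;python3 chk.py
```

```text
t 8.07 q [-34.71, 28.57, 2.64, -58.32, -91.87, -90.0] p [ 0.5591 -0.1446  0.216 ] open 7.8 F [-0.4 -0.7 -1.7]
[[ 0.272 -0.748  0.605]
 [ 0.847  0.485  0.22 ]
 [-0.458  0.452  0.765]]
rot units [ 0.03 -0.05 -0.  ] |deg| 0.3  shift in CURRENT axes mm [105.2   1.   46.1]  in TARGET axes [105.4   1.1  45.6]
[-0.001, -0.0, 0.199, 0.602, 0.464, -0.0, 0.353, -0.192, 0.0, 0.001] 2.0523250140902505e-05
0 [  -4.    0.  -27.  -51.  -23. -115.] 0.0
15 [-19.   9. -17. -61. -49. -99.] 0.0
30 [-24.  19.  -9. -62. -68. -94.] 0.0
45 [-25.  28.   1. -63. -84. -93.] 0.0
60 [-25.  37.  10. -64. -98. -93.] 0.0
```

View pics/scene_a.png

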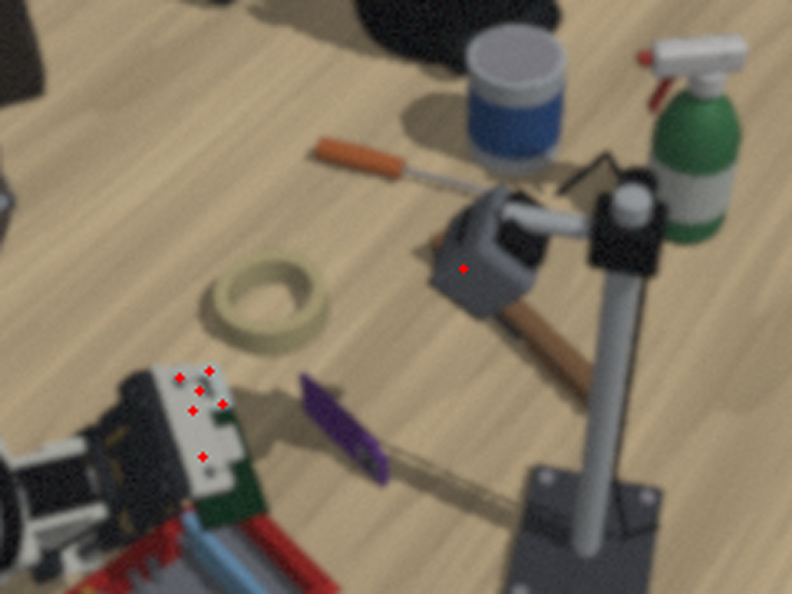

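View pics/top_a.png

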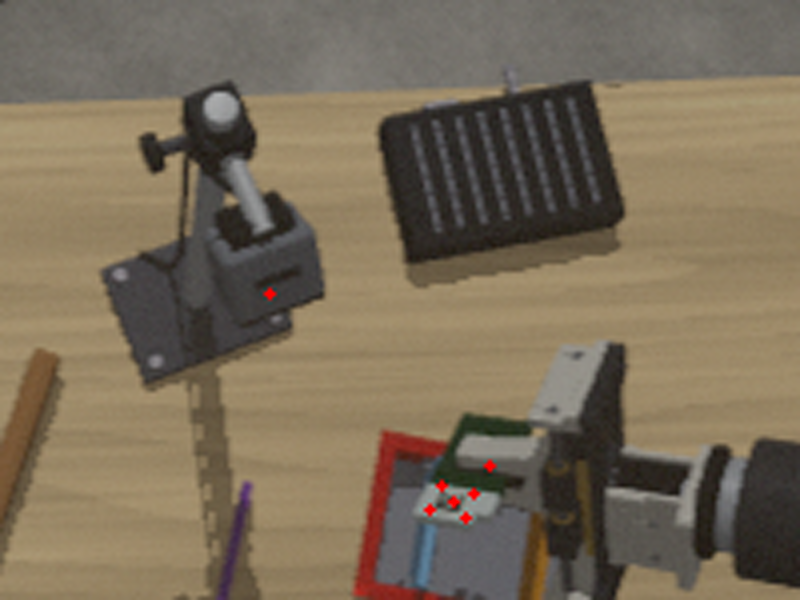

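View pics/wrist_a.png

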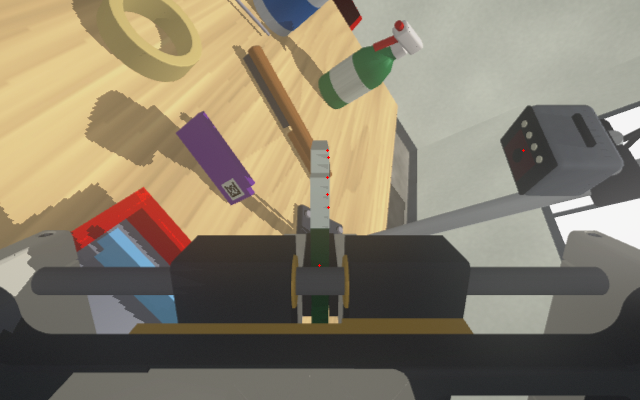

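The label faces up, where the projection puts it. The wrist view shows the window at (525,150), and the computed window falls on it. I'll slide in along tool x first, then rise towards the window slowly.

Call:
send_rows --deltas '[{"dx":15,"dy":0,"dz":0,"ax":0,"ay":0,"az":0,"fingers":0},{"dx":25,"dy":0,"dz":0,"ax":0,"ay":0,"az":0,"fingers":0},{"dx":25,"dy":0,"dz":0,"ax":0,"ay":0,"az":0,"fingers":0},{"dx":25,"dy":0,"dz":0,"ax":0,"ay":0,"az":0,"fingers":0},{"dx":15,"dy":1,"dz":0,"ax":0,"ay":0,"az":0,"fingers":0},{"dx":0,"dy":0,"dz":10,"ax":0,"ay":0,"az":0,"fingers":0},{"dx":0,"dy":0,"dz":10,"ax":0,"ay":0,"az":0,"fingers":0},{"dx":0,"dy":0,"dz":0,"ax":0,"ay":0,"az":0,"fingers":0}]'

```text
clock: 9.22
tool_pos: [0.6001, -0.0538, 0.1864]
orientation: [30.3, 27.3, 72.0]
force: [0.0, 0.1, -0.7]
opening: 0.0081
```

```bash
python3 look.py b
```

```text
t 9.22 q [-26.62, 28.79, -1.05, -62.19, -83.52, -89.97] p [ 0.6001 -0.0538  0.1864] open 8.1 F [ 0.   0.1 -0.7]
[[ 0.275 -0.75   0.602]
 [ 0.845  0.487  0.22 ]
 [-0.458  0.448  0.767]]
rot units [ 0.07 -0.04  0.04] |deg| 0.4  shift in CURRENT axes mm [ 3.6  0.9 24. ]  in TARGET axes [ 3.7  1.1 24. ]
```

View pics/scene_b.png

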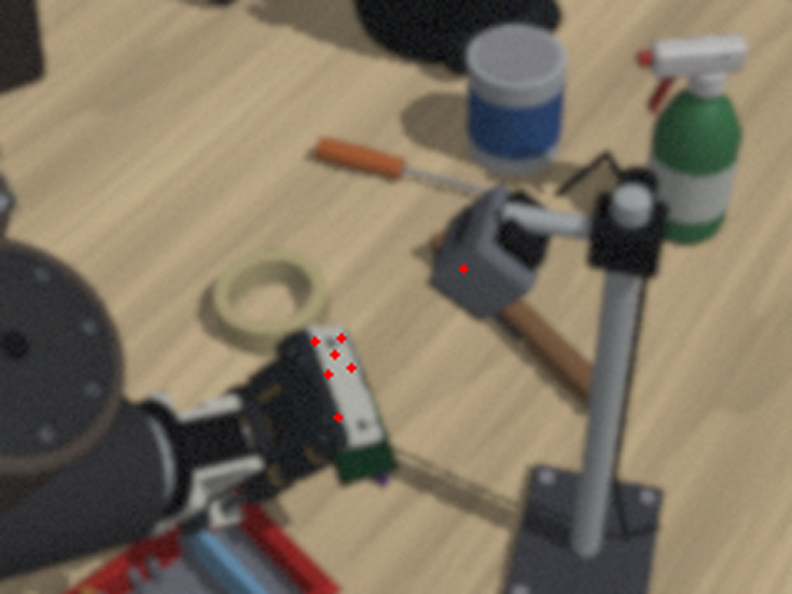

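View pics/top_b.png

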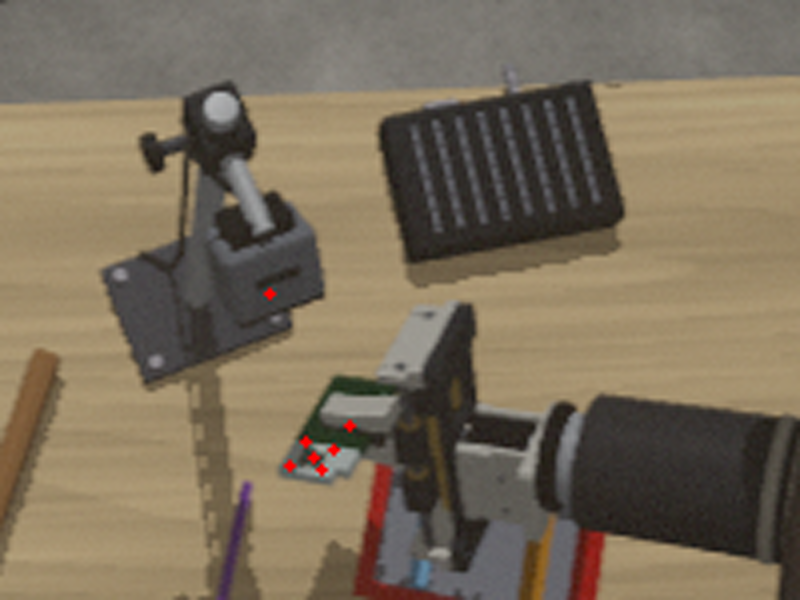

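View pics/wrist_b.png

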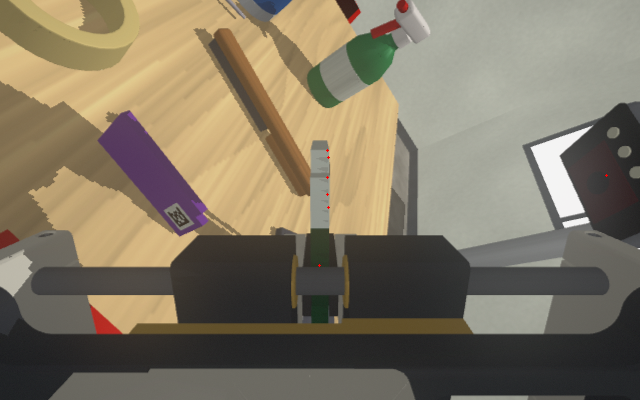

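Call:
send_rows --deltas '[{"dx":1.5,"dy":0.5,"dz":7,"ax":0,"ay":0,"az":0,"fingers":0},{"dx":1,"dy":0.5,"dz":7,"ax":0,"ay":0,"az":0,"fingers":0},{"dx":1,"dy":0,"dz":6,"ax":0,"ay":0,"az":0,"fingers":0},{"dx":0,"dy":0,"dz":0,"ax":0,"ay":0,"az":0,"fingers":0},{"dx":0,"dy":0,"dz":0,"ax":0,"ay":0,"az":0,"fingers":0},{"dx":0,"dy":0,"dz":0,"ax":0,"ay":0,"az":0,"fingers":0},{"dx":0,"dy":0,"dz":0,"ax":0,"ay":0,"az":0,"fingers":0},{"dx":0,"dy":0,"dz":0,"ax":0,"ay":0,"az":0,"fingers":0}]'

```text
clock: 10.38
tool_pos: [0.6114, -0.0454, 0.199]
orientation: [30.5, 27.2, 72.1]
force: [0.5, 0.5, -0.8]
opening: 0.0077
```

```bash
python3 look.py c; python3 - <<'E'
from ik import *
R,p=tool();L=p+R@LBL-W
print("label in window x,y,z mm",np.round([L@wx*1e3,L@wy*1e3,L@wz*1e3],1),"angle",np.degrees(np.arccos(-R[:,2]@wz)),"height",(p+R@LBL)[2])
# measure label from images: sticker/frosted white region centroid across two views
E
```

```text
t 10.38 q [-25.53, 28.18, 0.06, -62.48, -83.57, -92.12] p [ 0.6114 -0.0454  0.199 ] open 7.7 F [ 0.5  0.5 -0.8]
[[ 0.274 -0.748  0.604]
 [ 0.846  0.486  0.219]
 [-0.458  0.451  0.766]]
rot units [ 0.04 -0.04  0.02] |deg| 0.3  shift in CURRENT axes mm [-0.8 -0.3  5.7]  in TARGET axes [-0.8 -0.3  5.7]
label in window x,y,z mm [ -0.4   0.8 125.8] angle 0.2700091588742837 height 0.2133876727308303
```

View pics/scene_c.png

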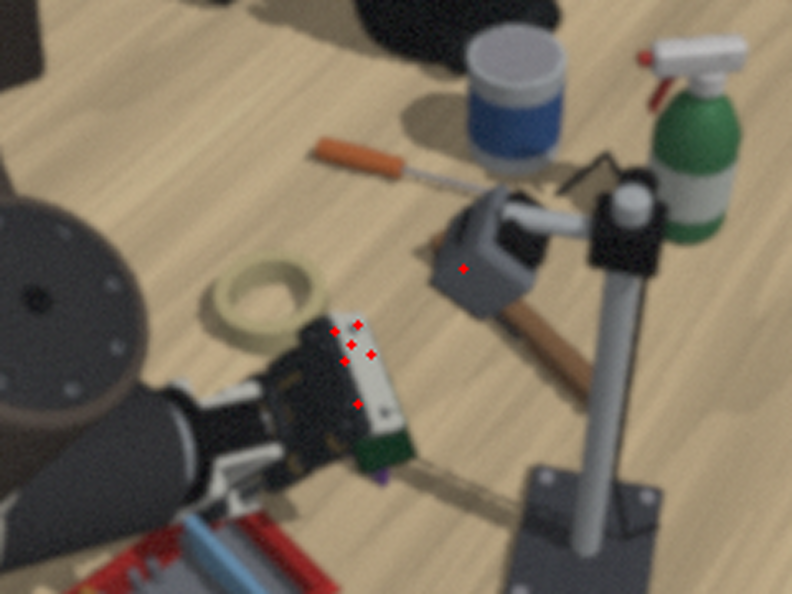

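View pics/top_c.png

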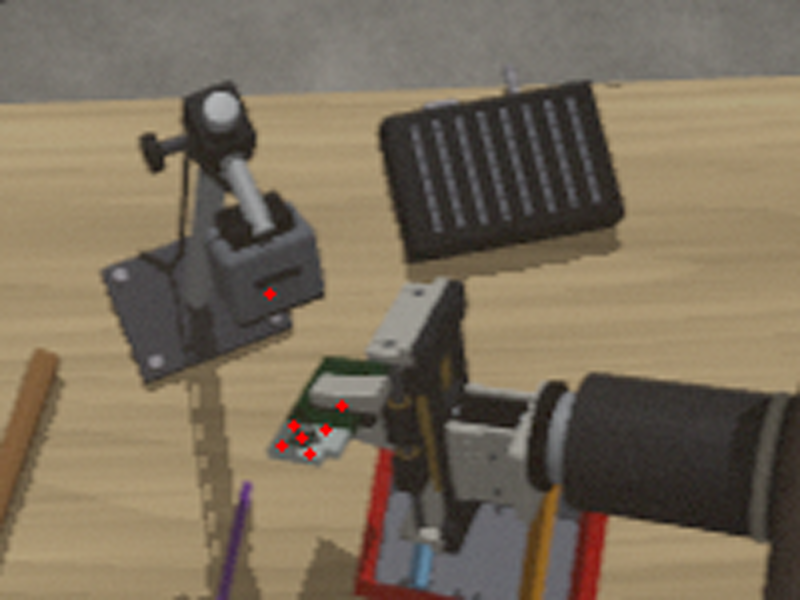

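View pics/wrist_c.png

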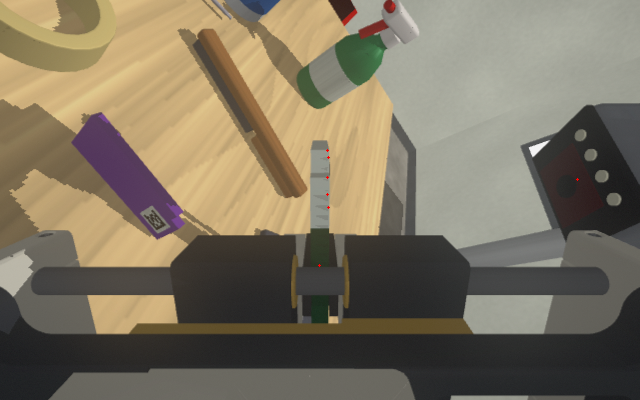

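The label projection matches all three views, including the window in the wrist view. The estimate is 126 mm out, under 1 mm off centre and tilted 0.3°. Handing in.

```bash
python3 - <<'E'
from h import *
st();print(ctrl.close_job())
E
```

```text
t 10.53 q [-25.53, 28.17, 0.06, -62.49, -83.57, -92.12] p [ 0.6114 -0.0454  0.1991] open 7.8 F [-0.1 -0.3 -1.4]
[[ 0.274 -0.748  0.604]
 [ 0.846  0.486  0.219]
 [-0.458  0.451  0.766]]
the job is handed in; nothing more can be done
None
```

I gripped the dark green filter by its green part, about 6 mm to the green side of its middle. I lifted it straight out of the middle slot and turned it label up. The job was handed in at 10.5 s with the plate held at the reader; no verdict is reported.

**Final position (from the arm pose and the located reader):**
- **Distance:** the label is about 126 mm out from the window.
- **Centring:** it is under 1 mm off the line of sight.
- **Angle and height:** it is tilted 0.3° and sits at 0.213 m.
- **Grip:** the opening is 7.8 mm, the tool force is about 1.5 N and the tool pose did not change between the last readings.

**Checks in the pictures:** the projected label lands on the sticker in the scene and top views, and the computed window falls within a few pixels of the real one in the wrist view. I saw no contact with the reader. The parts of the other plates and bench objects that were in view looked unmoved. I did not measure them again, and the arm hides part of the bin in the last pictures.

**What disagreed:**
- The first two move calls were refused because rows need all seven fields; nothing moved.
- My first kinematic model was wrong once the wrist rolled, so I refitted it (0.1 mm residual) before approaching the reader.
- The plate measured about 6.6 mm thick and the green part 2 mm short in coarse pixels, which I put down to mask edges.

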